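# Invert a rinsed beaker onto the drying peg and lock it under the retaining bar

### The arm

A 6-joint arm with a two-finger parallel gripper is mounted at the origin on a cart in front of the work surface, level with it; the furniture and walls round the work are solid. World frame = base frame: x ahead of the robot, y to its left, z up, the work surface at z = 0. Lengths are in mm, angles in rad, forces in N, time in s.
With the tool pointing down it reaches from about 400 to 925 mm from the base axis. Payload 12.5 kg.
Tool frame: the origin (TCP) lies midway between the tips of the shut fingers; the grasp point (between the pads) lies env.hold_point_z behind it (env.hold_point_z is the distance from the TCP to the grasp point, in mm); z points along the fingers, y is the line along which they close (so a half turn about z gives the same grasp; the last joint's range is limited). The gripper opens to 95 mm and grips with 3 to 60 N. Pads are 20 mm wide; open, the fingers measure 119 mm over their backs; the gripper's body (75 mm by 180 mm) begins 59 mm behind the grasp point.
Start: joints at [1.207, 0.491, 1.559, -0, 1.092, -0.106], TCP at [159.328, 604.369, 214.661] pointing down, gripper open.
Joint ranges: [-3.1, 3.1], [-0.84, 2.19], [0.05, 2.79], [-1.13, 4.28], [0.06, 2.93], [-2.69, 2.69]. Speed limits (rad/s): [2.22, 2.22, 2.79, 3.14, 3.14, 3.14].

### API

Orientations are given as a unit quaternion [x, y, z, w].
In Python, from workcell import observe, cams, env gives the robot as it stands.
- The arm moves only by the tool step_arm, never from a script. Its argument "rows" is a list of rows, each a list of 3 entries, a list of its own where there are three numbers: the shift along the world's x, y, z in cm, then the turn, a rotation vector about the world's x, y, z in rad, then the closure in counts, from 0 (fully open) to 255 (shut). In form: [[[x, y, z], [wx, wy, wz], fingers], ...]. A call has exactly 10 rows; each row shifts and turns the commanded pose from where the row before left it; what a row does not reach is not made up. A row lasts 1/12 s, in which the tool goes at most 41.7 mm and 7.16 degrees, less where a joint would pass 70% of its speed; a pose out of reach is approached as far as the arm can. A call is refused whole if a number of a shift passes 4.17 or a number of a turn 0.125, either way. A call with a gripper value outside its range is refused whole. The fingers move at their own pace and stop on an object; the grip force is fixed at half the most. Time passes only in rows, so rows that do not move let the fingers close, or fill a call up. It gives the time, the measured TCP pose, the force, the opening and the grip force at its end, in the units of the state.
- observe(): the state, without advancing time (a new reading comes with each control period).
- cams.grab_frame(name): name is "side" or "top" or "wrist"; returns (picture, depth): 384x512x3 uint8, red, green, blue; 384x512 float32, mm along the optical axis (not along the pixel's ray), 0 where there is no reading.
- cams.get_calibration(name): a dict with "camera_matrix" (3x3 intrinsics, pixels), "k1" (the pictures are not rectified: a ray, as slopes to the right and down, at radius r is drawn at 1 + k1 r^2 times it, then the intrinsics apply), "cam_to_world" (4x4, takes a point from camera to world coordinates). Camera axes: x right, y down, z forward; pixel columns grow to the right and rows downward; lengths in mm; the calibration is good to about 2 mm. A picture is of the moment at which its call begins: read the wrist's pose just before it. get_calibration takes no time and is no camera call; for the wrist camera it gives the pose at the moment of the call.
- env.sign_off(): hands the job in; it is judged then, once.
The state is a dict: "time": time; "joint_pos": joint angles; "joint_velocities": joint speeds; "effort": joint torques, N m; "tcp_pos": TCP position; "eef_rot": TCP orientation; "force": force on the tool from outside, world axes, zero at the start; "ft_torque": the same for the moment, N m; "finger_gap": finger opening in mm; "grip_force": force on a finger pad.
Only numpy, scipy, OpenCV 4.12 (cv2) and the standard library are available. Lean on these libraries where they do the work, as an engineer would, in place of code of your own. Each camera call takes 0.05 s, during which the arm holds its last target. There are 200 camera calls.

### The job

Take the glass beaker out of the draining cradle and invert it over the upright peg of the drying stand, lowering it (not dropping it) until its rim rests flat on the stand's plate. Then flip the stand's retaining bar all the way down over the upturned beaker. Leave the wash bottle, the jar and the timer where they are.

Things in the scene. Friction and masses are not known exactly. Their poses are not given: they have to be found in the camera images.
- beaker: Clear glass beaker, 70 mm tall, 50 mm outside diameter (rim 53), inside 43 mm wide and 66 mm deep, 45 to 80 g. Origin: centre of its bottom's outside; z axis along its centre line towards the open mouth. Starts lying on the cradle's rods, mouth at the low end, z axis 20 degrees below level, centre line 66 mm above the worktop at mid-length. Grip it across the body, a finger each side.
- cradle: Draining cradle, fixed: 110 x 66 x 10 mm grey foot plate carrying two parallel 8 mm steel rods 38 mm apart that slope 22 degrees down towards the cradle's +x, with a cross rod at the low end to stop the beaker's rim. Sides and top of the beaker are free. Origin: on the worktop under the beaker's middle; x level, towards the low end, roughly to the robot's right; z up.
- stand: Drying stand, fixed: grey plate 150 x 100 x 12 mm with an upright steel peg and, 58 mm beside the peg (+x of the stand), a grey post 16 x 30 mm, 100 mm high, with the hinge of the retaining bar. Origin: on the worktop under the peg's centre; x from peg to post, roughly to the robot's left; z up. The stand is to the right of the cradle.
- peg_base (a point): Centre of the peg's foot, on top of the stand's plate, 12 mm above the worktop: where the mouth of the inverted beaker belongs. The peg is 30 mm in diameter, straight for 36 mm, then tapers to 18 mm.
- peg_tip (a point): Top of the peg, 50 mm above the plate (62 mm above the worktop). The seated beaker's bottom is then uppermost, 70 mm above the plate. Keep clear of the instruments behind: a tall tower from x = 0.56 on, y 0.04 to 0.21, and a low cabinet 160 mm high from x = 0.50 on, y below -0.22.
- bar (a joint): Angle of the retaining bar, rad: 0 = fully down, level across the upturned beaker; 1.57 = straight up over the hinge; 1.9 = its back stop. Starts raised, 1.4 to 1.75. A stiff hinge holds it where left; about 1 N at the handle moves it. Down, its rubber pad is 1.5 mm above a fully seated beaker, so it cannot close on one that is not home.
- bar_handle (a point): Centre of the bar's handle: black cross rod 14 mm thick, 60 mm long, parallel to the stand's y axis, at the bar's free end, 110 mm from the hinge axis. The bar is a steel strip 14 mm wide, 6 mm thick. Bar down: handle 91.5 mm above the worktop, 52 mm beyond the peg's axis (-x of the stand), nothing under it but the plate.
- bar_hinge (a point): Centre of the bar's hinge axis (parallel to the stand's y axis), 58 mm from the peg's axis (+x of the stand), 91.5 mm above the worktop.
- wash_bottle: White plastic wash bottle with a bent spout, 73 x 98 x 172 mm, a bystander. Origin: centre of its underside.
- jar: Wide-neck screw jar, 62 mm in diameter and 88 mm tall, a bystander. Origin: centre of its underside.
- timer: Flat lab timer with round buttons, 72 x 62 x 19 mm, lying on the worktop, a bystander. Origin: centre of its underside.

How it is judged:
By the outcome, as a careful person would: the job done as asked, in the order asked, and still so for the second after the job is handed in, with the robot touching nothing.
It also fails if it takes over 58 s, if anything falls off the work surface, if the arm or the gripper's body presses on something with over 40 N, if the wrist force passes 120 N, or if a joint passes its speed limit or range.

## Working session

There is one attempt and no reset: what is moved stays moved. The work goes in short steps, Python scripts to look and compute and a tool call to move; the robot and the scene stay as the last step left them, time stands still between calls to the robot, and variables do not carry over. Pictures are saved under pics/ and viewed, at most 10 in all, crops included, and the job is handed in when it is done.

Besides the shell and the picture viewer there is one more tool, called after "Call:" as name(argument=value, ...), one argument or row to a line, values as JSON. step_arm: Moves the arm, as the interface text tells. Its arguments: {"type":"object","properties":{"rows":{"type":"array","items":{"type":"array"}}},"required":["rows"]}

```bash
ls; mkdir -p pics; python3 - <<'E'
from workcell import observe,cams,env
import cv2,numpy as np
o=observe();print({k:np.round(v,3) for k,v in o.items()},env.hold_point_z)
ims=[]
for n in ["side","top"]:
    p,d=cams.grab_frame(n);np.savez(f"pics/{n}0.npz",p=p,d=d)
    c=cams.get_calibration(n);print(n,np.round(c["camera_matrix"],1).tolist(),c["k1"],np.round(c["cam_to_world"],3).tolist())
    cv2.imwrite(f"pics/{n}0.png",cv2.resize(p[:,:,::-1],(800,600)))
E
```

```text
pics
{'time': np.float64(0.0), 'joint_pos': array([ 1.207,  0.492,  1.559,  0.   ,  1.092, -0.106]), 'joint_velocities': array([ 0.001, -0.001, -0.001, -0.   , -0.   , -0.001]), 'effort': array([ 1.0000e-03, -6.1263e+01, -2.5819e+01,  6.9000e-02,  4.8000e-02,
       -0.0000e+00]), 'tcp_pos': array([159.252, 604.1  , 214.066]), 'eef_rot': array([ 0.129,  0.992, -0.001, -0.   ]), 'force': array([ 0.47 ,  0.478, -0.264]), 'ft_torque': array([-0.016,  0.031, -0.014]), 'grip_force': np.float64(0.0), 'finger_gap': np.float64(95.12)} 18.8
side [[392.2, 0.0, 253.8], [0.0, 392.2, 190.6], [0.0, 0.0, 1.0]] 0.029901718128356097 [[0.973, -0.162, 0.166, 289.304], [-0.232, -0.654, 0.72, -1002.967], [-0.009, -0.739, -0.674, 1010.268], [0.0, 0.0, 0.0, 1.0]]
top [[388.4, 0.0, 255.1], [0.0, 388.4, 196.1], [0.0, 0.0, 1.0]] 0.031394488897643104 [[0.011, -0.999, 0.052, 465.758], [-1.0, -0.01, 0.003, -27.63], [-0.003, -0.053, -0.999, 1337.498], [0.0, 0.0, 0.0, 1.0]]
```

View pics/side0.png

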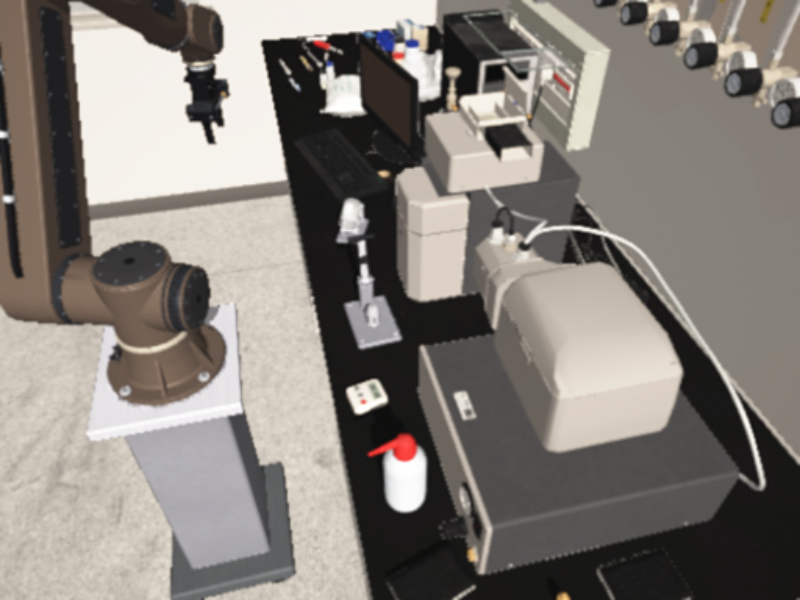

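View pics/top0.png

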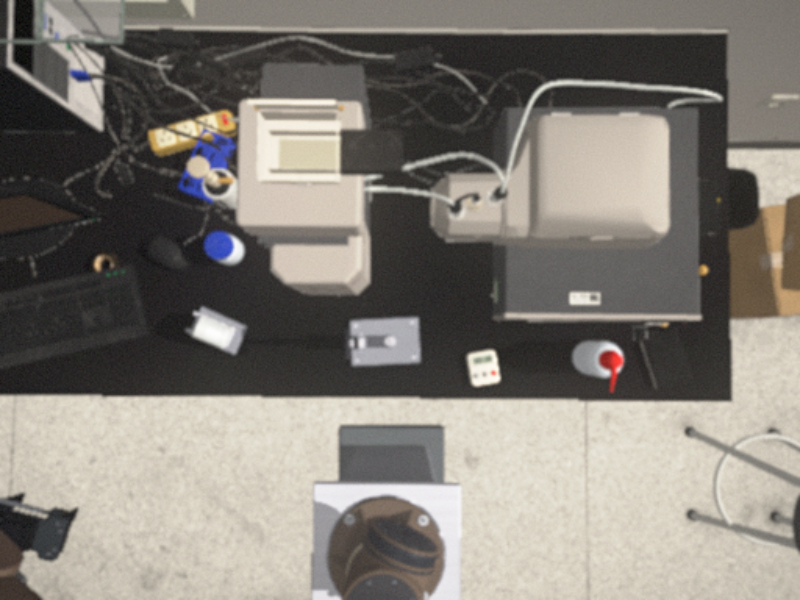

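The side picture shows the cradle with the beaker near (352,222) and the stand near (372,322) with its bar raised. In the top picture (800x600) the cradle and beaker are near (216,330), the stand plate is near (385,342) with the peg at (391,341), and the handle, bar and post are near (357,342). The timer is near (483,367), the bottle near (598,358) and the jar near (224,248).

```bash
cat > h.py <<'E'
from workcell import observe,cams,env
import cv2,numpy as np
def ray(n,uv,c=None):
    c=c or cams.get_calibration(n);K=np.array(c["camera_matrix"],float)
    q=cv2.undistortPoints(np.array(uv,float).reshape(-1,1,2),K,np.array([c["k1"],0,0,0.]))[:,0]
    T=np.array(c["cam_to_world"]);return T[:3,3],np.c_[q,np.ones(len(q))]@T[:3,:3].T
def onplane(n,uv,z,c=None):
    o,d=ray(n,uv,c);return o+d*((z-o[2])/d[:,2])[:,None]
def bydepth(n,uv,dep,c=None):
    o,d=ray(n,uv,c);return o+d*np.array(dep)[:,None]
def cloud(n,p,d,c=None):
    v,u=np.nonzero(d>0);return np.c_[u,v],bydepth(n,np.c_[u,v],d[v,u],c),p[v,u].astype(int)
E
python3 - <<'E'
from h import *
s=np.load("pics/top0.npz");p,d=s["p"],s["d"]
uv,P,C=cloud("top",p,d)
box=lambda a,b,c,e:(uv[:,0]>a)&(uv[:,0]<b)&(uv[:,1]>c)&(uv[:,1]<e)
m=box(215,280,195,240);m2=m&(C.min(1)>95)
im=np.zeros(p.shape[:2],np.uint8);im[uv[m2,1],uv[m2,0]]=255
cs,_=cv2.findContours(im,cv2.RETR_EXTERNAL,cv2.CHAIN_APPROX_NONE);c=max(cs,key=cv2.contourArea)
r=cv2.minAreaRect(c);print("plate",r,np.round(onplane("top",cv2.boxPoints(r),12),1).tolist(),np.round(onplane("top",[r[0]],12),1))
m3=m&(P[:,2]>25)
print("stand high pts");[print(uv[i],P[i].round(0),C[i]) for i in np.nonzero(m&(P[:,2]>90))[0][::6]]
print("plate z",np.median(P[m2][:,2]))
m=box(115,165,190,230)
for lo,hi in [(4,20),(20,40),(40,70),(70,110)]:
    q=m&(P[:,2]>lo)&(P[:,2]<hi);print(lo,hi,q.sum(),P[q].mean(0).round(1),P[q].min(0).round(0),P[q].max(0).round(0))
for n,(a,b,cc,e) in dict(cr=(110,170,185,235),st=(205,285,190,245)).items():
    cv2.imwrite(f"pics/{n}.png",cv2.resize(p[cc:e,a:b,::-1],None,fx=6.6,fy=6.6,interpolation=2))
a=cv2.imread("pics/cr.png");b=cv2.imread("pics/st.png");H=max(a.shape[0],b.shape[0])
pad=lambda x:cv2.copyMakeBorder(x,0,H-x.shape[0],0,0,0)
s=np.load("pics/side0.npz")["p"][115:225,200:275,::-1];s=cv2.resize(s,None,fx=5.3,fy=5.3,interpolation=2)
t=cv2.resize(np.vstack([pad(a)[:330], b[:330,:396] if 0 else cv2.resize(b,(396,248))]),None,fx=1,fy=1);
t=cv2.copyMakeBorder(t,0,max(0,s.shape[0]-t.shape[0]),0,0,0)[:s.shape[0]]
out=np.hstack([t,s]);print(out.shape);cv2.imwrite("pics/crops.png",out)
E
```

```text
plate ((245.78614807128906, 218.15077209472656), (30.120220184326172, 45.8182373046875), 86.8201675415039) [[505.9, 89.2, 12.0], [516.2, -66.8, 12.0], [414.0, -73.4, 12.0], [403.7, 82.0, 12.0]] [[459.8   7.8  12. ]]
stand high pts
[220 210] [484.  78. 202.] [52 53 53]
[222 211] [481.  72. 203.] [67 64 63]
[220 213] [475.  78. 207.] [55 50 51]
[222 214] [472.  72. 204.] [67 65 68]
[222 215] [469.  72. 208.] [64 66 67]
[232 215] [470.  50.  96.] [177 176 180]
[229 216] [466.  59. 101.] [156 156 158]
[222 217] [463.  72. 205.] [73 73 72]
[231 217] [463.  52. 100.] [232 230 233]
[224 218] [460.  68. 183.] [179 176 181]
[230 218] [460.  55. 112.] [230 226 230]
[223 219] [458.  69. 205.] [131 126 132]
[229 219] [457.  55. 148.] [180 175 179]
[222 220] [455.  72. 207.] [87 83 88]
[228 220] [454.  58. 156.] [102  97 101]
[221 221] [452.  75. 203.] [63 61 65]
[227 221] [451.  61. 160.] [90 86 89]
[220 222] [449.  78. 200.] [54 53 55]
[227 222] [448.  61. 159.] [102 103 104]
[221 223] [446.  74. 207.] [61 60 60]
[230 223] [444.  55. 104.] [180 179 184]
[222 224] [443.  72. 205.] [69 67 70]
[232 224] [441.  49.  95.] [173 172 177]
[230 225] [438.  56.  95.] [182 179 186]
[224 226] [437.  66. 201.] [103 102 105]
[220 228] [431.  78. 200.] [55 56 58]
[221 229] [428.  74. 204.] [61 59 61]
[222 230] [426.  71. 207.] [54 52 51]
plate z 10.6223064225411
4 20 258 [482.1 358.2   8.2] [422. 294.   4.] [546. 451.  16.]
20 40 17 [471.  346.3  31.6] [444. 331.  23.] [514. 398.  40.]
40 70 52 [484.6 374.7  63. ] [441. 325.  43.] [515. 421.  69.]
70 110 322 [475.7 362.4  84.6] [444. 326.  70.] [509. 400. 101.]
(583, 794, 3)
```

View pics/crops.png

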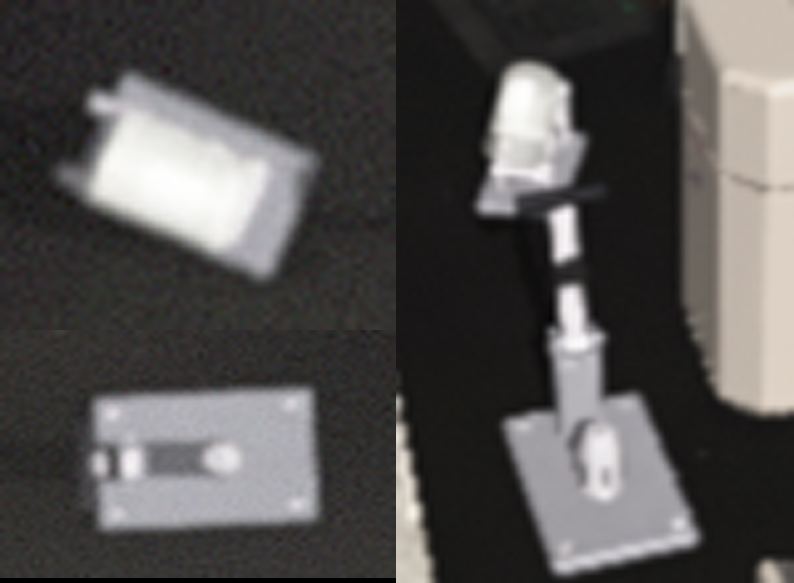

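The crop shows the beaker body on the cradle, its axis sloping down-right in the picture, and the stand with the peg top as a bright blob about 60 px right of the post. Next I get the axes and the peg.

```bash
python3 - <<'E'
from h import *
s=np.load("pics/top0.npz");p,d=s["p"],s["d"]
uv,P,C=cloud("top",p,d)
box=lambda a,b,c,e:(uv[:,0]>a)&(uv[:,0]<b)&(uv[:,1]>c)&(uv[:,1]<e)
m=box(115,165,190,230)&(P[:,2]>65)&(C.min(1)>150)
im=np.zeros(p.shape[:2],np.uint8);im[uv[m,1],uv[m,0]]=255
c=max(cv2.findContours(im,0,1)[0],key=cv2.contourArea);r=cv2.minAreaRect(c)
B=onplane("top",cv2.boxPoints(r),72);print("beaker",r,B.round(1).tolist(),B.mean(0))
q=P[m]-P[m].mean(0);print("slope fit",np.linalg.lstsq(np.c_[q[:,:2]],q[:,2],rcond=None)[0],P[m].mean(0))
m=box(110,170,185,235)&(P[:,2]>4)&(P[:,2]<16)&(C.min(1)>80)
im[:]=0;im[uv[m,1],uv[m,0]]=255
for i in np.nonzero(box(115,165,190,230)&(P[:,2]>65))[0]: im[uv[i,1],uv[i,0]]=255
im=cv2.morphologyEx(im,cv2.MORPH_OPEN,np.ones((3,3)))
c=max(cv2.findContours(im,0,1)[0],key=cv2.contourArea);r=cv2.minAreaRect(c)
B=onplane("top",cv2.boxPoints(r),10);print("foot",r,B.round(1).tolist(),B.mean(0))
g=p.min(2);w=g[208:226,243:258].astype(float);w[w<195]=0
v,u=np.indices(w.shape);c=((u*w).sum()/w.sum()+243,(v*w).sum()/w.sum()+208);print("peg",c,onplane("top",[c],60))
m=box(240,262,205,230)&(P[:,2]>30);print(m.sum(),P[m].mean(0),P[m][:,2].max())
for n,a in dict(post=box(225,236,208,230)&(P[:,2]>85)&(P[:,2]<106),handle=box(212,226,200,235)&(P[:,2]>185)).items(): print(n,a.sum(),P[a].mean(0),P[a].min(0),P[a].max(0))
E
```

```text
beaker ((135.58621215820312, 211.96551513671875), (22.847322463989258, 14.443709373474121), 23.198589324951172) [[469.2, 407.2, 72.0], [512.5, 390.1, 72.0], [483.9, 321.3, 72.0], [440.7, 338.6, 72.0]] [476.60860596 364.32266129  72.        ]
slope fit [-0.03009935  0.31843635] [476.46054368 361.00956126  84.01040806]
foot ((138.99508666992188, 211.65411376953125), (31.779205322265625, 19.411083221435547), 23.629377365112305) [[469.1, 434.3, 10.0], [530.0, 409.6, 10.0], [487.5, 309.6, 10.0], [426.8, 334.5, 10.0]] [478.33781643 371.98008867  10.        ]
peg (np.float64(250.06483861753784), np.float64(217.99671522422165)) [[460.69680935  -7.56730028  60.        ]]
60 [459.37440933  -3.95961916  56.08295047] 67.88003373499987
post 38 [455.5015206   52.87837394  96.10429602] [437.86235389  46.00107085  85.11892392] [472.97710145  62.13894397 104.46459111]
handle 96 [452.96369145  72.37957263 203.84024064] [425.3988016   65.51142882 197.26195137] [483.73304565  78.33906293 210.68833341]
```

Call:
step_arm(
  rows=[
    [[3.1, -2.4, 0], [0, 0, -0.12], 0],
    [[3.1, -2.4, 0], [0, 0, -0.12], 0],
    [[3.1, -2.4, 0], [0, 0, -0.12], 0],
    [[3.1, -2.4, 0], [0, 0, -0.12], 0],
    [[3.1, -2.4, 0], [0, 0, -0.12], 0],
    [[3.1, -2.4, 0], [0, 0, -0.12], 0],
    [[3.1, -2.4, 0], [0, 0, -0.12], 0],
    [[3.1, -2.4, 0], [0, 0, -0.12], 0],
    [[3.1, -2.4, 0], [0, 0, -0.12], 0],
    [[3.1, -2.4, 0], [0, 0, -0.12], 0],
  ],
)

```text
time: 0.93
tcp_pos: [470.5, 362.8, 214.5]
eef_rot: [0.668, 0.744, -0.0, -0.0]
force: [0.0, 0.9, 0.4]
finger_gap: 95.1
grip_force: 0.0
```

Call:
step_arm(
  rows=[
    [[0.1, 0, 0], [0, 0, -0.1], 0],
    [[0.1, 0, 0], [0, 0, -0.1], 0],
    [[0.1, 0, 0], [0, 0, -0.1], 0],
    [[0.1, 0, 0], [0, 0, -0.1], 0],
    [[0.1, 0, 0], [0, 0, -0.1], 0],
    [[0, 0, 0], [0, 0, 0], 0],
    [[0, 0, 0], [0, 0, 0], 0],
    [[0, 0, 0], [0, 0, 0], 0],
    [[0, 0, 0], [0, 0, 0], 0],
    [[0, 0, 0], [0, 0, 0], 0],
  ],
)

```text
time: 1.77
tcp_pos: [474.2, 364.4, 214.7]
eef_rot: [0.829, 0.559, 0.0, 0.0]
force: [0.3, 0.4, -0.3]
finger_gap: 95.2
grip_force: 0.0
```

```bash
python3 - <<'E'
from h import *
from scipy.spatial.transform import Rotation as R
o=observe();print(o["joint_pos"].round(2) if hasattr(o["joint_pos"],'round') else o["joint_pos"],o["tcp_pos"],R.from_quat(o["eef_rot"]).as_matrix().round(3).tolist())
c=cams.get_calibration("wrist");p,d=cams.grab_frame("wrist");np.savez("pics/w1.npz",p=p,d=d,c=c)
print(np.round(c["cam_to_world"],3).tolist())
cv2.imwrite("pics/w1.png",p[:,:,::-1])
E
```

```text
[ 0.54  0.45  1.63 -0.    1.06  0.93] [474.24207669 364.40387454 214.65813568] [[0.376, 0.927, 0.0], [0.927, -0.376, -0.0], [-0.0, 0.0, -1.0]]
[[0.927, -0.365, -0.09, 499.248], [-0.376, -0.9, -0.222, 425.853], [0.0, 0.24, -0.971, 384.842], [0.0, 0.0, 0.0, 1.0]]
```

View pics/w1.png

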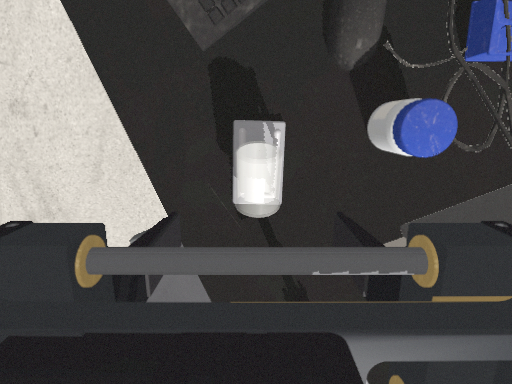

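The wrist view shows the beaker as a white shape spanning x 237–281 and y 142–217, with the cradle foot behind it and the axis nearly vertical in the picture. The jar cap is at (425,128).

```bash
python3 - <<'E'
from h import *
s=np.load("pics/w1.npz",allow_pickle=True);p,d,c=s["p"],s["d"],s["c"].item()
uv,P,C=cloud("wrist",p,d,c)
a=np.array([-.376,-.927]);b=np.array([.927,-.376])
m=(uv[:,0]>215)&(uv[:,0]<305)&(uv[:,1]>100)&(uv[:,1]<225)
t=(P[:,:2]-[474.2,364.4])@a;s_=(P[:,:2]-[474.2,364.4])@b
for z0,z1 in[(5,15),(15,45),(45,60),(60,75),(75,85),(85,95),(95,110)]:
    q=m&(P[:,2]>z0)&(P[:,2]<z1);print(z0,q.sum(),"t",np.percentile(t[q],[1,50,99]).round(1),"s",np.percentile(s_[q],[1,50,99]).round(1))
q=m&(P[:,2]>55)
for k in range(-50,50,8):
    k_=q&(t>k)&(t<k+8)
    if k_.sum()>20: print(k,k_.sum(),"s",np.percentile(s_[k_],[2,50,98]).round(1),"zmax",np.percentile(P[k_][:,2],95).round(1))
E
```

```text
5 1261 t [-64.7 -47.6  39.5] s [-30.9   0.9  35.5]
15 14 t [-50.4 -48.4 -45.6] s [-12.7  18.3  20.5]
45 40 t [-47.9 -41.3  31.2] s [-25.1   5.8  27. ]
60 678 t [-55.6 -38.   36.2] s [-23.4   1.9  26. ]
75 1091 t [-36.4  15.2  38.4] s [-21.4   1.8  26. ]
85 1166 t [-33.1  -7.7  17.7] s [-18.9   1.8  23.5]
95 464 t [-29.4 -21.8  -9. ] s [-12.2   2.7  16.8]
-50 115 s [-18.9   3.   25.9] zmax 65.0
-42 374 s [-19.1   2.4  24.5] zmax 80.6
-34 447 s [-19.9   2.8  25.5] zmax 98.5
-26 350 s [-20.1   1.7  24.8] zmax 100.2
-18 327 s [-20.9   1.8  25.1] zmax 97.6
-10 316 s [-21.5   1.8  25.1] zmax 94.7
-2 300 s [-21.1   1.8  24.8] zmax 91.9
6 285 s [-21.8   0.8  24.4] zmax 88.9
14 275 s [-22.9   0.8  24.3] zmax 86.4
22 271 s [-23.3   0.8  23.6] zmax 83.2
30 267 s [-23.3   0.8  25.1] zmax 80.3
38 22 s [-7.6  2.5 13.9] zmax 80.2
```

Call:
step_arm(
  rows=[
    [[0.05, -0.02, -1.0], [-0.06, 0.025, -0.01], 0],
    [[0.05, -0.02, -1.5], [-0.06, 0.025, -0.01], 0],
    [[0.05, -0.03, -1.5], [-0.06, 0.025, 0], 0],
    [[0, 0, -2], [-0.06, 0.025, 0], 0],
    [[0, 0, -2], [0, 0, 0], 0],
    [[0, 0, -2], [0, 0, 0], 0],
    [[0, 0, -2], [0, 0, 0], 0],
    [[0, 0, -1.5], [0, 0, 0], 0],
    [[0, 0, -1], [0, 0, 0], 0],
    [[0, 0, -0.5], [0, 0, 0], 0],
  ],
)

```text
time: 2.65
tcp_pos: [475.5, 363.5, 63.4]
eef_rot: [0.828, 0.545, -0.109, 0.072]
force: [0.4, 1.0, -0.7]
finger_gap: 95.3
grip_force: 0.0
```

Call:
step_arm(
  rows=[
    [[0, 0, -0.5], [0, 0, 0], 0],
    [[0, 0, -0.5], [0, 0, 0], 0],
    [[0, 0, -0.5], [0, 0, 0], 0],
    [[0, 0, 0], [0, 0, 0], 60],
    [[0, 0, 0], [0, 0, 0], 70],
    [[0, 0, 0], [0, 0, 0], 80],
    [[0, 0, 0], [0, 0, 0], 90],
    [[0, 0, 0], [0, 0, 0], 95],
    [[0, 0, 0], [0, 0, 0], 100],
    [[0, 0, 0], [0, 0, 0], 105],
  ],
)

```text
time: 3.48
tcp_pos: [475.9, 363.7, 49.8]
eef_rot: [0.828, 0.545, -0.108, 0.072]
force: [1.0, 0.4, -0.7]
finger_gap: 57.4
grip_force: 0.0
```

Call:
step_arm(
  rows=[
    [[0, 0, 0], [0, 0, 0], 112],
    [[0, 0, 0], [0, 0, 0], 118],
    [[0, 0, 0], [0, 0, 0], 122],
    [[0, 0, 0], [0, 0, 0], 126],
    [[0, 0, 0], [0, 0, 0], 132],
    [[0, 0, 0], [0, 0, 0], 140],
    [[0, 0, 0], [0, 0, 0], 160],
    [[0, 0, 0], [0, 0, 0], 180],
    [[0, 0, 0], [0, 0, 0], 180],
    [[0, 0, 0], [0, 0, 0], 180],
  ],
)

```text
time: 4.32
tcp_pos: [475.7, 363.7, 49.7]
eef_rot: [0.828, 0.545, -0.108, 0.072]
force: [-3.5, 0.0, 2.5]
finger_gap: 51.1
grip_force: 30.0
```

Call:
step_arm(
  rows=[
    [[0, 0, 0.5], [0, 0, 0], 180],
    [[0, 0, 1], [0, 0, 0], 180],
    [[0, 0, 1.5], [0, 0, 0], 180],
    [[0, 0, 2], [0, 0, 0], 180],
    [[0, 0, 2.5], [0, 0, 0], 180],
    [[0, 0, 3], [0, 0, 0], 180],
    [[0, 0, 3], [0, 0, 0], 180],
    [[0, 0, 3], [0, 0, 0], 180],
    [[0, 0, 3], [0, 0, 0], 180],
    [[0, 0, 2], [0, 0, 0], 180],
  ],
)

```text
time: 5.15
tcp_pos: [476.3, 363.7, 268.8]
eef_rot: [0.829, 0.545, -0.106, 0.072]
force: [0.4, 1.1, -1.1]
finger_gap: 51.0
grip_force: 30.0
```

Call:
step_arm(
  rows=[
    [[-0.2, -2, 0.2], [0, 0, 0], 180],
    [[-0.2, -2.5, 0.2], [0, 0, 0], 180],
    [[-0.2, -2.5, 0.2], [0, 0, 0], 180],
    [[-0.2, -2.5, 0.2], [0, 0, 0], 180],
    [[-0.2, -2.5, 0.2], [0, 0, 0], 180],
    [[-0.2, -2.5, 0], [0, 0, 0], 180],
    [[-0.2, -2.5, 0], [0, 0, 0], 180],
    [[-0.2, -2.5, 0], [0, 0, 0], 180],
    [[-0.2, -2.5, 0], [0, 0, 0], 180],
    [[-0.2, -2, 0], [0, 0, 0], 180],
  ],
)

```text
time: 5.98
tcp_pos: [455.6, 122.0, 275.7]
eef_rot: [0.829, 0.545, -0.107, 0.072]
force: [-0.5, -0.2, -1.3]
finger_gap: 51.0
grip_force: 30.0
```

```bash
python3 - <<'E'
from h import *
o=observe();print(np.round(o["joint_pos"],2),o["tcp_pos"],o["force"],o["ft_torque"])
c=cams.get_calibration("wrist");p,d=cams.grab_frame("wrist");np.savez("pics/w2.npz",p=p,d=d,c=c)
cv2.imwrite("pics/w2.png",p[:,:,::-1])
E
```

```text
[ 0.24  0.28  1.75 -0.22  1.27  0.73] [455.60390577 121.9573852  275.65728656] [-0.48787708 -0.15355399 -1.30951978] [ 0.12218735  0.02140133 -0.04145707]
```

View pics/w2.png

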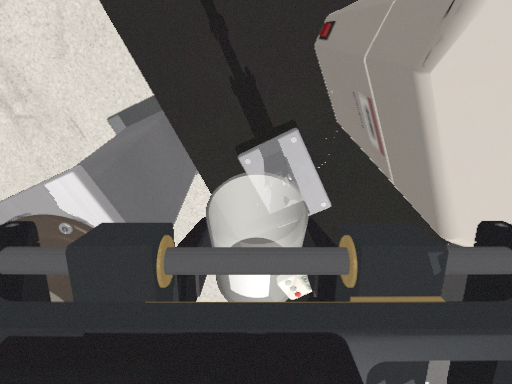

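The wrist view shows the held beaker at (257,240), hiding part of the stand plate, whose visible corners are at (247,160), (297,132) and (325,207). I rotate now and check against the peg afterwards.

Call:
step_arm(
  rows=[
    [[0.1, -1, 0], [0.083, -0.0355, 0], 180],
    [[0.1, -1, 0], [0.083, -0.0355, 0], 180],
    [[0.1, -1, 0], [0.083, -0.0355, 0], 180],
    [[0.1, -1, 0], [0.083, -0.0355, 0], 180],
    [[0.1, -1, 0], [0.083, -0.0355, 0], 180],
    [[0.1, -1, 0], [0.083, -0.0355, 0], 180],
    [[0.1, -1, 0], [0.083, -0.0355, 0], 180],
    [[0.1, -1, 0], [0.083, -0.0355, 0], 180],
    [[0.1, -1, 0], [0.083, -0.0355, 0], 180],
    [[0.1, -1, 0], [0.083, -0.0355, 0], 180],
  ],
)

```text
time: 6.87
tcp_pos: [466.2, 22.9, 276.2]
eef_rot: [0.792, 0.521, 0.267, -0.173]
force: [0.8, 0.4, -1.0]
finger_gap: 50.7
grip_force: 30.0
```

```bash
python3 - <<'E'
from h import *
from scipy.spatial.transform import Rotation as R
o=observe();M=R.from_quat(o["eef_rot"]).as_matrix();print(np.round(o["joint_pos"],2),o["tcp_pos"].round(1),M.round(3).tolist(),"grasp",(o["tcp_pos"]-18.8*M[:,2]).round(1), "tilt below level",np.degrees(np.arcsin(-M[2,2])))
E
```

```text
[-0.47  0.19  2.02  0.74  1.1  -0.46] [466.2  22.9 276.2] [[0.314, 0.918, 0.242], [0.733, -0.396, 0.553], [0.603, 0.004, -0.798]] grasp [461.7  12.5 291.2] tilt below level 52.91024455088897
```

Call:
step_arm(
  rows=[
    [[0, -0.35, 0], [0.072, -0.031, 0], 180],
    [[0, -0.35, 0], [0.072, -0.031, 0], 180],
    [[0, -0.35, 0], [0.072, -0.031, 0], 180],
    [[0, -0.35, 0], [0.072, -0.031, 0], 180],
    [[0, 0, -2], [0, 0, 0], 180],
    [[0, 0, -2.5], [0, 0, 0], 180],
    [[0, 0, -2.5], [0, 0, 0], 180],
    [[0, 0, -2.5], [0, 0, 0], 180],
    [[0, 0, -2], [0, 0, 0], 180],
    [[0, 0, -1], [0, 0, 0], 180],
  ],
)

```text
time: 7.7
tcp_pos: [465.9, 9.5, 148.3]
eef_rot: [0.742, 0.488, 0.384, -0.253]
force: [-0.0, 0.0, -1.2]
finger_gap: 51.3
grip_force: 30.0
```

```bash
python3 - <<'E'
from h import *
from scipy.spatial.transform import Rotation as R
o=observe();M=R.from_quat(o["eef_rot"]).as_matrix();print(np.round(o["joint_pos"],2),o["tcp_pos"].round(1),M.round(3).tolist(),"grasp",(o["tcp_pos"]-18.8*M[:,2]).round(1), "tilt below level",np.degrees(np.arcsin(-M[2,2])))
a,d=cams.grab_frame("side");b,e=cams.grab_frame("top");np.savez("pics/v3.npz",a=a,d=d,b=b,e=e)
A=cv2.resize(a[110:230,190:290,::-1],(500,600),interpolation=2);B=cv2.resize(b[180:280,210:260,::-1],(300,600),interpolation=2)
cv2.imwrite("pics/v3.png",np.hstack([A,B]))
E
```

```text
[-0.63  0.54  2.21  1.11  1.09 -1.13] [465.9   9.5 148.3] [[0.229, 0.918, 0.322], [0.529, -0.395, 0.751], [0.817, -0.001, -0.577]] grasp [459.8  -4.6 159.1] tilt below level 35.21615313570541
```

View pics/v3.png

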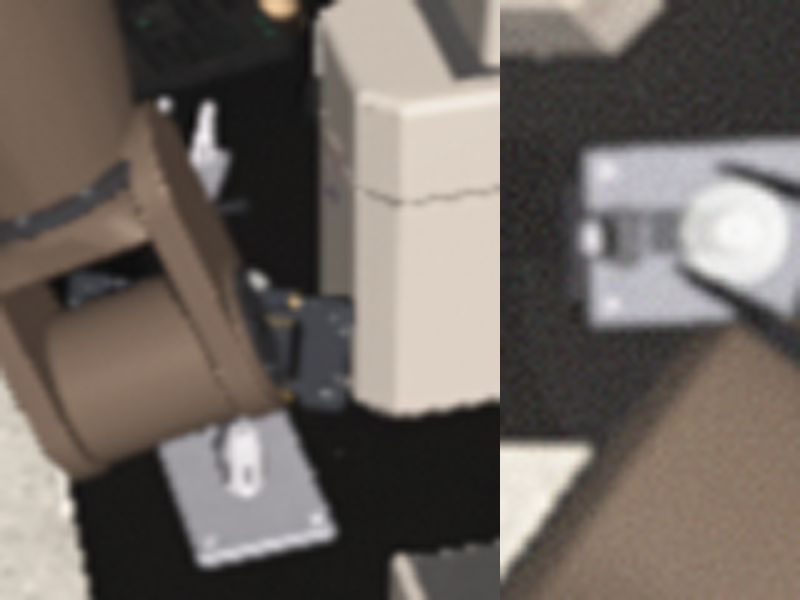

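The side view is mostly blocked by the wrist, though the peg is clear below. The top crop shows the upturned beaker as a white disc at about (737,235), i.e. image (249.5,219).

```bash
python3 - <<'E'
from h import *
s=np.load("pics/v3.npz");b,e=s["b"],s["e"]
g=cv2.medianBlur(b.min(2),3)
for th in(190,205):
    im=((g>th)*255).astype(np.uint8);im[:205]=0;im[235:]=0;im[:,:238]=0;im[:,262:]=0
    c=max(cv2.findContours(im,0,1)[0],key=cv2.contourArea);q,r=cv2.minEnclosingCircle(c);print(th,q,r,cv2.boundingRect(c),onplane("top",[q],189).round(1))
uv,P,C=cloud("top",b,e)
m=(abs(uv[:,0]-249)<12)&(abs(uv[:,1]-219)<12)&(P[:,2]>175);print(m.sum(),P[m].mean(0),P[m].min(0),P[m].max(0))
# plane-edge reference: plate outline in first view edges at rows/cols
s=np.load("pics/top0.npz")["p"].min(2)
print(s[212:224,236:264])
E
```

```text
190 (249.0, 218.0) 9.434081077575684 (241, 210, 18, 17) [[461.2  -6.4 189. ]]
205 (248.8773651123047, 218.27359008789062) 8.757587432861328 (242, 211, 16, 16) [[460.4  -6.1 189. ]]
254 [459.60735887  -7.81045679 188.66381504] [425.33085077 -38.94001237 175.15201827] [485.19154038  20.20734826 224.72501438]
[[173 178 177 177 172 175 173 178 176 171 179 172 178 174 173 174 174 173
  176 176 177 175 176 175 174 173 175 171]
 [167 169 171 172 166 172 169 169 172 172 169 161 166 169 171 172 173 173
  172 175 175 170 177 174 177 174 176 174]
 [146 149 147 149 150 151 155 154 150 147 146 149 159 163 172 179 176 173
  173 178 177 177 176 170 172 174 179 170]
 [125 124 124 121 117 125 118 124 121 124 133 150 177 185 193 196 186 176
  173 172 173 175 174 177 173 171 174 174]
 [109 106 106 109 108 112 110 107 110 121 151 179 199 212 222 218 202 184
  172 169 171 174 173 173 174 175 170 172]
 [107 106 111 110 112 109 107 113 111 124 172 203 210 216 228 227 220 196
  177 174 174 172 172 176 171 176 172 172]
 [102 106 110 111 108 114 112 109 115 136 180 209 212 214 226 230 223 201
  179 174 174 173 173 174 172 173 173 171]
 [105 109 112 107 111 116 110 104 111 131 172 204 212 217 223 227 219 199
  176 173 173 168 173 174 170 171 172 173]
 [107 110 107 108 109 104 111 105 107 123 150 179 202 205 214 214 206 190
  174 174 172 172 172 172 169 169 173 172]
 [117 117 119 119 117 115 120 121 117 117 128 147 170 184 191 196 185 178
  175 173 174 171 175 170 173 174 171 174]
 [146 146 146 146 147 140 143 149 140 146 145 147 153 168 172 176 177 174
  169 171 173 173 174 172 174 170 173 173]
 [169 165 169 169 168 170 172 169 168 169 166 165 166 162 167 175 175 173
  174 173 172 169 174 175 170 174 167 168]]
```

Beaker (460.8,-6) and peg (460.5,-6) agree in the same camera. I descend.

Call:
step_arm(
  rows=[
    [[0, 0, -1], [0, 0, 0], 180],
    [[0, 0, -1.5], [0, 0, 0], 180],
    [[0, 0, -1], [0, 0, 0], 180],
    [[0, 0, -0.8], [0, 0, 0], 180],
    [[0, 0, -0.6], [0, 0, 0], 180],
    [[0, 0, -0.6], [0, 0, 0], 180],
    [[0, 0, -0.6], [0, 0, 0], 180],
    [[0, 0, -0.6], [0, 0, 0], 180],
    [[0, 0, -0.6], [0, 0, 0], 180],
    [[0, 0, -0.6], [0, 0, 0], 180],
  ],
)

```text
time: 8.63
tcp_pos: [465.9, 9.6, 70.2]
eef_rot: [0.742, 0.488, 0.384, -0.253]
force: [-0.5, 0.4, -0.4]
finger_gap: 50.7
grip_force: 30.0
```

```bash
python3 - <<'E'
from h import *
o=observe();print(o["force"],o["ft_torque"],o["tcp_pos"])
E
```

```text
[-0.53201537  0.39344374 -0.40598789] [-0.53640431  0.26449263 -0.0306211 ] [465.89866597   9.62755155  70.20452038]
```

Call:
step_arm(
  rows=[
    [[0, 0, -0.3], [0, 0, 0], 180],
    [[0, 0, -0.3], [0, 0, 0], 180],
    [[0, 0, -0.3], [0, 0, 0], 180],
    [[0, 0, -0.3], [0, 0, 0], 180],
    [[0, 0, -0.3], [0, 0, 0], 180],
    [[0, 0, -0.2], [0, 0, 0], 180],
    [[0, 0, -0.2], [0, 0, 0], 180],
    [[0, 0, -0.2], [0, 0, 0], 180],
    [[0, 0, -0.2], [0, 0, 0], 180],
    [[0, 0, -0.1], [0, 0, 0], 180],
  ],
)

```text
time: 9.47
tcp_pos: [465.8, 9.7, 46.5]
eef_rot: [0.742, 0.488, 0.384, -0.253]
force: [0.4, -0.3, -0.2]
finger_gap: 50.2
grip_force: 30.0
```

Call:
step_arm(
  rows=[
    [[0, 0, -0.05], [0, 0, 0], 180],
    [[0, 0, -0.05], [0, 0, 0], 180],
    [[0, 0, -0.05], [0, 0, 0], 180],
    [[0, 0, -0.05], [0, 0, 0], 180],
    [[0, 0, -0.05], [0, 0, 0], 180],
    [[0, 0, 0], [0, 0, 0], 180],
    [[0, 0, 0], [0, 0, 0], 180],
    [[0, 0, 0], [0, 0, 0], 180],
    [[0, 0, 0], [0, 0, 0], 180],
    [[0, 0, 0], [0, 0, 0], 180],
  ],
)

```text
time: 10.3
tcp_pos: [465.8, 9.7, 44.2]
eef_rot: [0.742, 0.488, 0.384, -0.253]
force: [0.5, -0.1, 0.3]
finger_gap: 51.2
grip_force: 30.0
```

Call:
step_arm(
  rows=[
    [[0, 0, -0.03], [0, 0, 0], 180],
    [[0, 0, -0.03], [0, 0, 0], 180],
    [[0, 0, -0.03], [0, 0, 0], 180],
    [[0, 0, -0.03], [0, 0, 0], 180],
    [[0, 0, -0.03], [0, 0, 0], 180],
    [[0, 0, -0.03], [0, 0, 0], 180],
    [[0, 0, -0.03], [0, 0, 0], 180],
    [[0, 0, 0], [0, 0, 0], 180],
    [[0, 0, 0], [0, 0, 0], 180],
    [[0, 0, 0], [0, 0, 0], 180],
  ],
)

```text
time: 11.13
tcp_pos: [465.8, 9.7, 42.1]
eef_rot: [0.742, 0.488, 0.384, -0.253]
force: [-0.3, -0.6, 0.3]
finger_gap: 51.2
grip_force: 30.0
```

Call:
step_arm(
  rows=[
    [[0, 0, -0.03], [0, 0, 0], 180],
    [[0, 0, -0.03], [0, 0, 0], 180],
    [[0, 0, -0.03], [0, 0, 0], 180],
    [[0, 0, -0.03], [0, 0, 0], 180],
    [[0, 0, 0], [0, 0, 0], 180],
    [[0, 0, 0], [0, 0, 0], 180],
    [[0, 0, 0], [0, 0, 0], 180],
    [[0, 0, 0], [0, 0, 0], 180],
    [[0, 0, 0], [0, 0, 0], 180],
    [[0, 0, 0], [0, 0, 0], 180],
  ],
)

```text
time: 11.97
tcp_pos: [465.8, 9.7, 40.9]
eef_rot: [0.742, 0.488, 0.384, -0.253]
force: [-1.2, 0.1, -0.9]
finger_gap: 50.7
grip_force: 30.0
```

Call:
step_arm(
  rows=[
    [[0, 0, -0.03], [0, 0, 0], 180],
    [[0, 0, -0.03], [0, 0, 0], 180],
    [[0, 0, -0.03], [0, 0, 0], 180],
    [[0, 0, -0.03], [0, 0, 0], 180],
    [[0, 0, -0.03], [0, 0, 0], 180],
    [[0, 0, 0], [0, 0, 0], 180],
    [[0, 0, 0], [0, 0, 0], 180],
    [[0, 0, 0], [0, 0, 0], 180],
    [[0, 0, 0], [0, 0, 0], 180],
    [[0, 0, 0], [0, 0, 0], 180],
  ],
)

```text
time: 12.8
tcp_pos: [465.8, 9.7, 39.4]
eef_rot: [0.742, 0.488, 0.384, -0.253]
force: [-0.0, -0.7, -0.2]
finger_gap: 50.8
grip_force: 30.0
```

Call:
step_arm(
  rows=[
    [[0, 0, -0.04], [0, 0, 0], 180],
    [[0, 0, -0.04], [0, 0, 0], 180],
    [[0, 0, -0.04], [0, 0, 0], 180],
    [[0, 0, -0.04], [0, 0, 0], 180],
    [[0, 0, 0], [0, 0, 0], 180],
    [[0, 0, 0], [0, 0, 0], 180],
    [[0, 0, 0], [0, 0, 0], 180],
    [[0, 0, 0], [0, 0, 0], 180],
    [[0, 0, 0], [0, 0, 0], 180],
    [[0, 0, 0], [0, 0, 0], 180],
  ],
)

```text
time: 13.63
tcp_pos: [465.9, 9.7, 38.3]
eef_rot: [0.742, 0.488, 0.385, -0.253]
force: [-1.8, -2.7, 8.1]
finger_gap: 50.8
grip_force: 30.0
```

```bash
python3 - <<'E'
from h import *
o=observe();print(o["force"],o["ft_torque"],o["tcp_pos"])
c=cams.get_calibration("wrist");p,d=cams.grab_frame("wrist");np.savez("pics/w4.npz",p=p,d=d,c=c);cv2.imwrite("pics/w4.png",p[:,:,::-1])
E
```

```text
[-1.75070113 -2.7455699   8.13101591] [ 0.23367204 -0.01492357  0.17012429] [465.88101988   9.72046608  38.34704815]
```

View pics/w4.png

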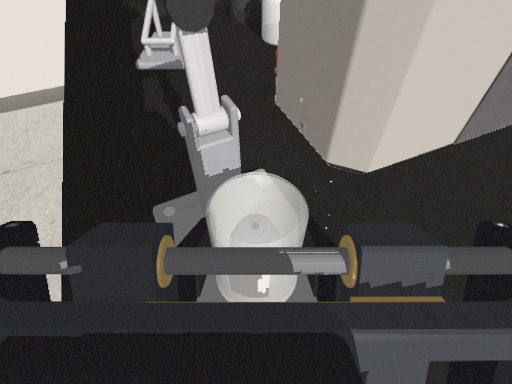

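Contact at about 8 N with the estimated rim height on the plate. The picture shows the beaker at (257,240), the post at (215,150) and the raised bar above it at (203,70). I release gently.

Call:
step_arm(
  rows=[
    [[0, 0, 0], [0, 0, 0], 118],
    [[0, 0, 0], [0, 0, 0], 112],
    [[0, 0, 0], [0, 0, 0], 106],
    [[0, 0, 0], [0, 0, 0], 100],
    [[0, 0, 0], [0, 0, 0], 90],
    [[0, 0, 0], [0, 0, 0], 80],
    [[0, 0, 0], [0, 0, 0], 70],
    [[0, 0, 0], [0, 0, 0], 60],
    [[0, 0, 0], [0, 0, 0], 60],
    [[0, 0, 0], [0, 0, 0], 60],
  ],
)

```text
time: 14.52
tcp_pos: [465.8, 9.7, 37.7]
eef_rot: [0.742, 0.488, 0.384, -0.253]
force: [0.2, 0.3, 0.6]
finger_gap: 72.6
grip_force: 0.0
```

Call:
step_arm(
  rows=[
    [[-0.15, -0.35, 0.3], [0, 0, 0], 60],
    [[-0.3, -0.7, 0.55], [0, 0, 0], 60],
    [[-0.3, -0.75, 0.6], [0, 0, 0], 60],
    [[-0.3, -0.75, 0.6], [0, 0, 0], 60],
    [[-0.3, -0.75, 0.6], [0, 0, 0], 60],
    [[-0.3, -0.75, 0.6], [0, 0, 0], 60],
    [[-0.3, -0.75, 0.6], [0, 0, 0], 60],
    [[-0.3, -0.75, 0.6], [0, 0, 0], 60],
    [[-0.3, -0.75, 0.6], [0, 0, 0], 60],
    [[-0.3, -0.75, 0.6], [0, 0, 0], 60],
  ],
)

```text
time: 15.35
tcp_pos: [437.0, -61.4, 94.8]
eef_rot: [0.742, 0.488, 0.384, -0.253]
force: [0.6, 1.7, 0.6]
finger_gap: 72.4
grip_force: 0.0
```

```bash
python3 - <<'E'
from h import *
o=observe();print(o["force"],o["joint_pos"].round(2),o["tcp_pos"])
c=cams.get_calibration("wrist");p,d=cams.grab_frame("wrist");b,e=cams.grab_frame("top");np.savez("pics/w5.npz",p=p,d=d,c=c,b=b,e=e)
B=cv2.resize(b[190:240,210:265,::-1],(280,255),interpolation=2)
cv2.imwrite("pics/w5.png",np.hstack([p[:,:,::-1],cv2.copyMakeBorder(B,0,384-255,0,0,0)]))
uv,P,C=cloud("top",b,e);m=(np.hypot(P[:,0]-460,P[:,1]+6)<18)&(P[:,2]<110)
q=P[m];print(len(q),q.mean(0),np.percentile(q[:,2],[5,50,95]),np.linalg.lstsq(np.c_[q[:,:2]-q[:,:2].mean(0),np.ones(len(q))],q[:,2],rcond=None)[0])
h=(abs(uv[:,0]-219)<8)&(abs(uv[:,1]-218)<18)&(P[:,2]>185)&(P[:,2]<215);print("handle",h.sum(),P[h].mean(0))
E
```

```text
[0.56921637 1.7430199  0.58996169] [-0.8   0.66  2.2   1.02  1.08 -1.28] [436.97262808 -61.41494572  94.75630009]
99 [460.38998175  -5.88042553  80.06479242] [76.17760945 79.75145814 85.54343205] [ 1.60406992e-03 -1.55460109e-02  8.00647924e+01]
handle 95 [453.20640328  72.4137711  203.20084237]
```

View pics/w5.png

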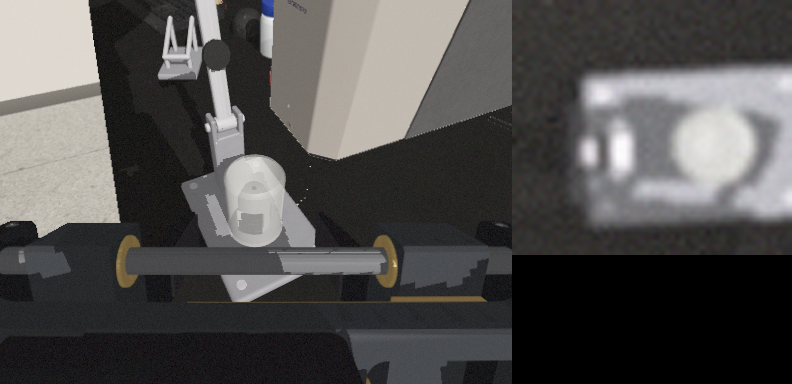

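The beaker stands upright on the plate: its top is at 80 mm (the plate reads 1.4 mm low) and level, centred at (460.4,-5.9). The black disc at (216,55) is the bar's rubber pad and the handle is above the frame. Next I bring the tool upright, close the fingers and go behind the handle.

Call:
step_arm(
  rows=[
    [[-0.1, -0.3, 2], [0, 0, 0], 60],
    [[0, 0, 2], [-0.097, 0.042, 0], 60],
    [[0, 0, 2], [-0.097, 0.042, 0], 100],
    [[0, 0, 2], [-0.097, 0.042, 0], 150],
    [[0, 0, 2], [-0.097, 0.042, 0], 200],
    [[0, 0, 2], [-0.097, 0.042, 0], 255],
    [[0, 0, 2], [-0.097, 0.042, 0], 255],
    [[0, 0, 2], [-0.097, 0.042, 0], 255],
    [[0, 0, 2], [-0.097, 0.042, 0], 255],
    [[0, 0, 2], [-0.097, 0.042, 0], 255],
  ],
)

```text
time: 16.28
tcp_pos: [436.3, -63.7, 296.0]
eef_rot: [0.836, 0.549, 0.0, 0.0]
force: [-0.3, -1.3, -0.3]
finger_gap: 24.7
grip_force: 0.0
```

Call:
step_arm(
  rows=[
    [[0.15, 1.7, 0], [0, 0, -0.117], 255],
    [[0.15, 1.7, 0], [0, 0, -0.117], 255],
    [[0.15, 1.7, 0], [0, 0, -0.117], 255],
    [[0.15, 1.7, 0], [0, 0, -0.117], 255],
    [[0.15, 1.7, 0], [0, 0, -0.117], 255],
    [[0.15, 1.7, 0], [0, 0, -0.117], 255],
    [[0.15, 1.7, 0], [0, 0, -0.117], 255],
    [[0.15, 1.7, 0], [0, 0, -0.117], 255],
    [[0.15, 1.7, 0], [0, 0, -0.117], 255],
    [[0.15, 1.7, 0], [0, 0, -0.117], 255],
  ],
)

```text
time: 17.12
tcp_pos: [450.9, 107.4, 293.8]
eef_rot: [1.0, -0.006, 0.002, -0.001]
force: [1.0, 0.6, -0.9]
finger_gap: 0.4
grip_force: 0.0
```

```bash
python3 - <<'E'
from h import *
from scipy.spatial.transform import Rotation as R
o=observe();M=R.from_quat(o["eef_rot"]).as_matrix();print(o["joint_pos"].round(2),o["tcp_pos"],M.round(3).tolist(),o["finger_gap"])
E
```

```text
[0.09 0.17 1.82 0.   1.14 1.67] [450.90810173 107.35401276 293.84800678] [[1.0, -0.013, 0.004], [-0.013, -1.0, 0.002], [0.004, -0.002, -1.0]] 0.43979796416080624
```

Call:
step_arm(
  rows=[
    [[0.2, 0.8, 0], [0, 0, 0], 255],
    [[0, 0, -1.5], [0, 0, 0], 255],
    [[0, 0, -2], [0, 0, 0], 255],
    [[0, 0, -2], [0, 0, 0], 255],
    [[0, 0, -2], [0, 0, 0], 255],
    [[0, 0, -1.5], [0, 0, 0], 255],
    [[0, 0, -1], [0, 0, 0], 255],
    [[0, 0, -0.6], [0, 0, 0], 255],
    [[0, -1, 0], [0, 0, 0], 255],
    [[0, -1, 0], [0, 0, 0], 255],
  ],
)

```text
time: 17.95
tcp_pos: [453.3, 93.6, 188.3]
eef_rot: [1.0, -0.002, 0.002, -0.001]
force: [0.9, 0.4, 0.5]
finger_gap: 0.2
grip_force: 0.0
```

Call:
step_arm(
  rows=[
    [[0, -0.5, 0], [0, 0, 0], 255],
    [[0, -0.5, 0], [0, 0, 0], 255],
    [[0, -0.7, 0], [0, 0, 0], 255],
    [[0, -0.7, 0], [0, 0, 0], 255],
    [[0, -0.7, 0], [0, 0, 0], 255],
    [[0, -0.7, 0], [0, 0, 0], 255],
    [[0, -0.7, 0], [0, 0, 0], 255],
    [[0, -0.7, 0], [0, 0, 0], 255],
    [[0, 0, 0], [0, 0, 0], 255],
    [[0, 0, 0], [0, 0, 0], 255],
  ],
)

```text
time: 18.78
tcp_pos: [453.3, 41.7, 188.2]
eef_rot: [1.0, -0.004, 0.002, -0.001]
force: [0.3, 0.1, 0.1]
finger_gap: 0.7
grip_force: 0.0
```

Call:
step_arm(
  rows=[
    [[0, -0.7, 0], [0, 0, 0], 255],
    [[0, -0.7, 0], [0, 0, 0], 255],
    [[0, -0.7, 0], [0, 0, 0], 255],
    [[0.1, -0.7, 0], [0, 0, 0], 255],
    [[0.1, -0.7, 0], [0, 0, 0], 255],
    [[0.1, -0.7, 0], [0, 0, 0], 255],
    [[0.1, -0.7, 0], [0, 0, 0], 255],
    [[0, -0.4, 0], [0, 0, 0], 255],
    [[0, 0, 0], [0, 0, 0], 255],
    [[0, 0, 0], [0, 0, 0], 255],
  ],
)

```text
time: 19.62
tcp_pos: [457.4, -11.1, 188.3]
eef_rot: [1.0, -0.004, 0.002, -0.001]
force: [0.3, 0.5, -0.2]
finger_gap: 0.3
grip_force: 0.2
```

```bash
python3 - <<'E'
from h import *
o=observe();print(o["force"],o["tcp_pos"])
b,e=cams.grab_frame("side");np.savez("pics/s6.npz",b=b,e=e)
cv2.imwrite("pics/s6.png",cv2.resize(b[100:230,180:300,::-1],(554,600),interpolation=2))
E
```

```text
[ 0.2551199   0.45887189 -0.20759436] [457.35430921 -11.12050801 188.25320375]
```

View pics/s6.png

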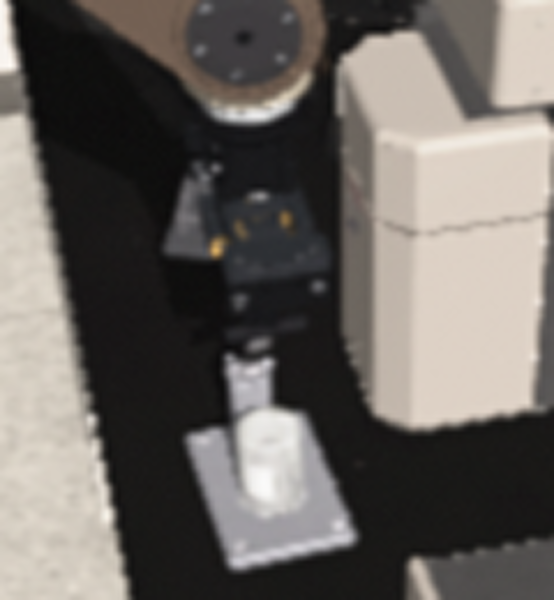

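The handle shows as a dark bar near (250,325), just in front of the fingers, so the bar follows. The beaker stays upright at (268,455). I press on along the arc.

Call:
step_arm(
  rows=[
    [[0, -0.6, -0.6], [0, 0, 0], 255],
    [[0, -0.6, -0.7], [0, 0, 0], 255],
    [[0, -0.6, -0.8], [0, 0, 0], 255],
    [[0.1, -0.6, -0.8], [0, 0, 0], 255],
    [[0, -0.5, -0.7], [0, 0, 0], 255],
    [[0, -0.4, -0.8], [0, 0, 0], 255],
    [[0.1, -0.4, -0.9], [0, 0, 0], 255],
    [[0, -0.3, -0.9], [0, 0, 0], 255],
    [[0, -0.2, -0.6], [0, 0, 0], 255],
    [[0, 0, 0], [0, 0, 0], 255],
  ],
)

```text
time: 20.5
tcp_pos: [458.8, -53.0, 118.8]
eef_rot: [1.0, -0.004, 0.001, -0.001]
force: [0.5, 0.4, -0.1]
finger_gap: 0.6
grip_force: 0.0
```

Call:
step_arm(
  rows=[
    [[0, -0.1, -0.7], [0, 0, 0], 255],
    [[0, -0.1, -0.7], [0, 0, 0], 255],
    [[0, -0.1, -0.4], [0, 0, 0], 255],
    [[0, 0, -0.2], [0, 0, 0], 255],
    [[0, 0, -0.1], [0, 0, 0], 255],
    [[0, 0, -0.1], [0, 0, 0], 255],
    [[0, 0, 0], [0, 0, 0], 255],
    [[0, 0, 0], [0, 0, 0], 255],
    [[0, 0, 0], [0, 0, 0], 255],
    [[0, 0, 0], [0, 0, 0], 255],
  ],
)

```text
time: 21.33
tcp_pos: [459.3, -55.8, 98.6]
eef_rot: [1.0, -0.004, 0.003, -0.001]
force: [-2.5, -0.3, 6.2]
finger_gap: 0.2
grip_force: 2.9
```

Call:
step_arm(
  rows=[
    [[0, 0, -0.03], [0, 0, 0], 255],
    [[0, 0, -0.03], [0, 0, 0], 255],
    [[0, 0, 0], [0, 0, 0], 255],
    [[0, 0, 0], [0, 0, 0], 255],
    [[0, 0, 0], [0, 0, 0], 255],
    [[0, 0, 0], [0, 0, 0], 255],
    [[0, 0, 0], [0, 0, 0], 255],
    [[0, 0, 0], [0, 0, 0], 255],
    [[0, 0, 0], [0, 0, 0], 255],
    [[0, 0, 0], [0, 0, 0], 255],
  ],
)

```text
time: 22.17
tcp_pos: [459.4, -55.8, 98.3]
eef_rot: [1.0, -0.004, 0.003, -0.001]
force: [-3.0, 0.7, 12.5]
finger_gap: 0.6
grip_force: 6.2
```

Call:
step_arm(
  rows=[
    [[0, 0, 0.3], [0, 0, 0], 255],
    [[0, 0, 1], [0, 0, 0], 255],
    [[0, 0, 2], [0, 0, 0], 255],
    [[0, -1, 2], [0, 0, 0], 255],
    [[0, -2, 2.5], [0, 0, 0], 255],
    [[0, -2.5, 2.5], [0, 0, 0], 255],
    [[0, -2.5, 2], [0, 0, 0], 255],
    [[0, -2.5, 1], [0, 0, 0], 255],
    [[0, -2.5, 0], [0, 0, 0], 255],
    [[0, -1, 0], [0, 0, 0], 255],
  ],
)

```text
time: 23.0
tcp_pos: [459.6, -198.3, 231.4]
eef_rot: [1.0, -0.005, 0.003, -0.0]
force: [-1.1, 0.4, -0.1]
finger_gap: 0.4
grip_force: 0.0
```

```bash
python3 - <<'E'
from h import *
o=observe();print(o["force"],o["tcp_pos"])
b,e=cams.grab_frame("side");t,f=cams.grab_frame("top")
cv2.imwrite("pics/f.png",np.hstack([cv2.resize(b[130:230,190:270,::-1],(480,600),interpolation=2),cv2.resize(t[180:280,210:263,::-1],(318,600),interpolation=2)]))
uv,P,C=cloud("top",t,f)
for y in range(-65,60,10):
    m=(abs(P[:,1]-y)<5)&(abs(P[:,0]-(460-.066*y))<5)&(P[:,2]<150);print(y,m.sum(),np.median(P[m][:,2]).round(1))
E
```

```text
[-1.1032155   0.41552688 -0.14413881] [ 459.57092979 -198.29124013  231.40269268]
-65 6 8.0
-55 9 95.4
-45 12 92.3
-35 12 92.7
-25 9 90.4
-15 9 91.9
-5 9 92.3
5 9 91.6
15 12 93.4
25 9 93.5
35 11 94.3
45 10 93.7
55 9 95.0
```

View pics/f.png

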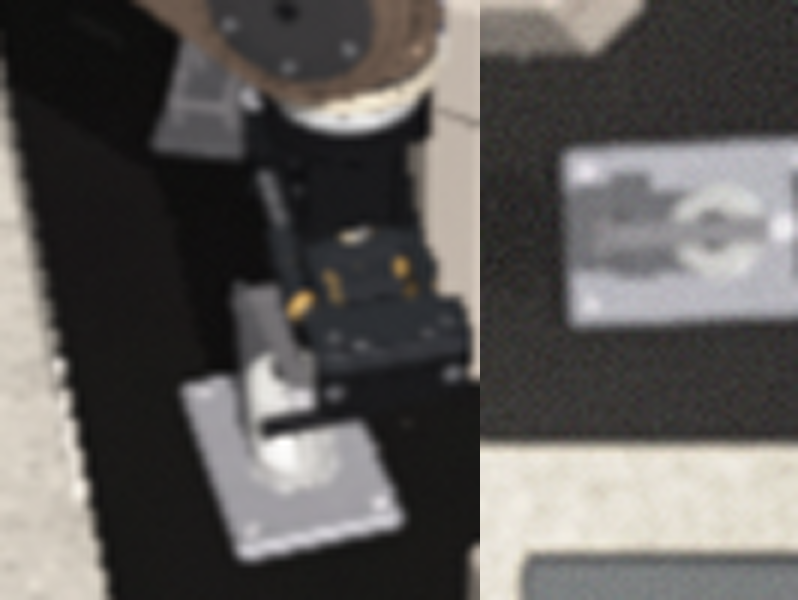

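The bar lies level across the beaker at 92–95 mm, with the handle at y ≈ -55. The beaker is seated under it and the robot is clear.

```bash
python3 -c "
from workcell import env
print(env.sign_off())"
```

```text
the job is handed in; nothing more can be done
None
```

The beaker is inverted over the peg with its rim on the stand's plate, the retaining bar is fully down over it, and the job was handed in at about 23 s; the sign-off gave no verdict.

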